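Stop the riser stand rocking and load its rest block

TASK

The small four-footed riser stand rocks on its base plate. Turn it on the plate, without carrying it away, until its two short feet rest on the two raised pads and its two long feet on the plate, so that it is level and firm, and let go of it. Then draw the block with the straight fin out of its sloped pocket by that fin and set it flat on the middle of the stand, its long side along the stand's, leaving the knob block in its pocket and the cells and the spool standing where they are.

Things in the scene. Friction and masses are not known exactly. Their poses are not given: they have to be found in the camera images.
- plate_top (a point): Centre of the upper face of the fixed dark steel base plate: 170 mm along x, 130 mm along y, 8 mm thick, z up. Two round aluminium pads, 30 mm across, rise 6 mm above this face, centred at (x, y) = (+46, +32) and (-46, -32) mm.
- stand_center (a point): Loose grey stand, 72 mm high; point half-way up, 36 mm above the plate face when it fits (either way round), x along its length, z up. Body, its top 24 mm: 110 (x) by 58 (y) mm, gripped across the 58. Four legs with ball feet at (+-46, +-32) mm; those at (+46, +32), (-46, -32) are 6 mm short. Screw juts 14 mm from its +x end. 0.45 kg. Starts near plate centre, 30 to 90 deg off, leaning to 8 deg.
- holder_mid (a point): Fixed grey holder, 109 mm wide (y): middle of its upper rim, on the wall between its two side-by-side pockets (centres 25.5 mm either side along y), 77 mm above the bench. This frame is level, x away from the low front. The rim slopes 30 deg up towards +x, so the pockets' axes lean 30 deg towards -x. Each pocket: 80 mm up the slope, 44 mm across, 24 mm deep.
- block_center (a point): Fin block in either pocket, 2 mm play; point 33 mm above its underside. x along its length (up the slope in the pocket), z along the fin (leaning 30 deg). Body 76 (x) by 40 (y) by 26 mm, 2 mm of it above the rim. Central fin on top, 10 mm thick (x), 36 wide (y), 40 tall, its top 33 mm above the point: grip it along x. 0.3 kg. Set on the stand, the point is 69 mm above stand_center.
- knob_block_center (a point): The other block, in the other pocket: same body, but with a round mushroom knob (26 mm across, 37 mm tall) instead of the fin. The point is 33 mm above its underside. It stays there.
- cell_a_center (a point): A loose grey cylindrical cell standing upright beside the plate's +y side, 32 mm across and 72 mm tall; the point is half-way up.
- cell_b_center (a point): A second such cell standing beside the plate's -y side; the point is half-way up.
- spool_center (a point): Solder spool standing beside the plate's -x end, 56 mm across and 38 mm tall; the point is half-way up.

How it is judged:
By the outcome, as a careful person would: the job done as asked, in the order asked, and still so for the second after the job is handed in, with the robot touching nothing.
It also fails if it takes over 64 s, if anything falls off the work surface, if the arm or the gripper's body presses on something with over 40 N, if the wrist force passes 120 N, or if a joint passes its speed limit or range.

ROBOT

A 6-joint arm with a two-finger parallel gripper is mounted at the origin on a cart in front of the work surface, level with it; the furniture and walls round the work are solid. World frame = base frame: x ahead of the robot, y to its left, z up, the work surface at z = 0. Lengths are in m, angles in rad, forces in N, time in s.
With the tool pointing down it reaches from about 0.25 to 0.8 m from the base axis. Payload 3.9 kg.
Tool frame: the origin (TCP) lies on the front face of the gripper's body, between the roots of the fingers; the fingertips stand 73 mm ahead of it and the grasp point (between the pads) lies 54 mm ahead of it; z points along the fingers, y is the line along which they close (so a half turn about z gives the same grasp; the last joint's range is limited). The gripper opens to 85 mm and grips with 20 to 120 N. Pads are 22 mm wide; open, the fingers measure 114 mm over their backs; the gripper's body (76 mm by 85 mm) begins 54 mm behind the grasp point. The pads swing forward as they close: fully open they stand 13 mm farther back than shut.
Start: joints at [-1.131, 0.26, -0.138, 1.173, 0, 1.571], TCP at [0.224, -0.475, 0.304] pointing down, gripper open.
Joint ranges: [-2.78, 2.78], [-0.83, 1.72], [-1.28, 1.37], [-1.9, 2.12], [-1.57, 1.48], [-3.14, 3.14]. Speed limits (rad/s): [2.57, 2.57, 3.14, 3.14, 3.14, 3.14].

INTERFACE

Orientations are given as a unit quaternion [w, x, y, z].
In Python, from bench import bot gives the robot as it stands.
- The arm moves only by the tool jog_arm, never from a script. Its arguments are lists of equal length, an entry for each row: "translation": the shift along the tool's x, y, z as a fraction of full scale, a list of three; "angular": the turn, a rotation vector about the tool's x, y, z as a fraction of full scale, a list of three; "claw": the finger opening in mm, from 0 to 85.4. A call has 1 to 12 rows; each row shifts and turns the commanded pose from where the row before left it, along the tool's axes as they then stand; what a row does not reach is not made up. Full scale, the value 1, is 25 mm for a shift and 6 degrees for a turn. A row lasts 1/8 s, in which the tool goes at most 62.5 mm and 10.7 degrees, less where a joint would pass 70% of its speed; a pose out of reach is approached as far as the arm can. A call with a number of a shift or a turn outside -1 to 1 is refused whole. A call with a gripper value outside its range is refused whole. The fingers move at their own pace and stop on an object; "grip_force" is the grip in N (left out, the last holds). Time passes only in rows, so rows that do not move let the fingers close. It gives the time, the measured TCP pose, the force, the opening and the grip force at its end, in the units of the state.
- bot.read_state(): the state, without advancing time (a new reading comes with each control period).
- bot.snapshot(name): name is "side" or "top"; returns (picture, depth): 420x560x3 uint8, red, green, blue; 420x560 float32, m along the optical axis (not along the pixel's ray), 0 where there is no reading.
- bot.camera_model(name): a dict with "mtx" (3x3 intrinsics, pixels), "R" (3x3) and "t" (3): a world point X has camera coordinates R X + t. Camera axes: x right, y down, z forward; pixel columns grow to the right and rows downward; lengths in m; the calibration is good to about 2 mm. A picture is of the moment at which its call begins. camera_model takes no time and is no camera call.
- bot.job_done(): hands the job in; it is judged then, once.
The state is a dict: "clock": time; "q": joint angles; "qvel": joint speeds; "tau": joint torques, N m; "ee_pos": TCP position; "tcp_rot": TCP orientation; "ft_force": force on the tool from outside, world axes, zero at the start; "moment": the same for the moment, N m; "opening": finger opening in m; "grasp_force": force on a finger pad.
Only numpy, scipy, OpenCV 4.12 (cv2) and the standard library are available. Lean on these libraries where they do the work, as an engineer would, in place of code of your own. Each camera call takes 0.05 s, during which the arm holds its last target. There are 200 camera calls.

## Working session

There is one attempt and no reset: what is moved stays moved. The work goes in short steps, Python scripts to look and compute and a tool call to move; the robot and the scene stay as the last step left them, time stands still between calls to the robot, and variables do not carry over. Pictures are saved under pics/ and viewed, at most 10 in all, crops included, and the job is handed in when it is done.

Besides the shell and the picture viewer there is one more tool, called after "Call:" as a command line: name --argument value ..., lists and objects as JSON in quotes. jog_arm: Moves the arm, as the interface text tells. Its arguments: {"type":"object","properties":{"translation":{"type":"array"},"angular":{"type":"array"},"claw":{"type":"array"},"grip_force":{"type":"number"}},"required":["translation","angular","claw"]}

```bash
mkdir -p pics
cat > h.py <<'E'
import numpy as np, cv2
from bench import bot
def snap(n,save=None):
    im,d=bot.snapshot(n)
    if save: cv2.imwrite('pics/'+save,cv2.cvtColor(im,cv2.COLOR_RGB2BGR))
    return im,d
def cloud(n,d):
    c=bot.camera_model(n);K=np.array(c['mtx']);R=np.array(c['R']);t=np.array(c['t'])
    v,u=np.mgrid[:420,:560]
    P=np.stack([(u-K[0,2])/K[0,0]*d,(v-K[1,2])/K[1,1]*d,d],-1)
    W=(P-t)@R; W[d==0]=np.nan
    return W
E
python3 - <<'E'
from h import *
for n in('top','side'):
    im,d=snap(n,n+'0.png'); np.savez(n+'0.npz',im=im,d=d,W=cloud(n,d))
    c=bot.camera_model(n); print(n,np.round(-np.array(c['R']).T@c['t'],3),np.round(c['R'],2).tolist(),(d>0).mean())
print(bot.read_state())
E
```

```text
top [ 0.326 -0.107  1.262] [[0.0, -1.0, 0.01], [-0.99, -0.0, -0.1], [0.1, -0.01, -0.99]] 0.9961862244897959
side [-0.456 -0.579  0.732] [[0.46, -0.89, -0.0], [-0.48, -0.24, -0.84], [0.75, 0.39, -0.54]] 0.9961692176870748
{'clock': 0.1, 'q': array([-1.13100307e+00,  2.60605154e-01, -1.39247079e-01,  1.17269506e+00,
       -1.46023220e-05,  1.57084064e+00]), 'qvel': array([-3.26563946e-04, -4.00464600e-04,  2.65120829e-03, -1.65265849e-03,
       -3.32067316e-04, -2.70127009e-05]), 'tau': array([-2.96076760e-04, -4.06509089e+01,  2.54527706e+01,  1.00478344e-02,
        2.49782880e-05,  1.80425053e-05]), 'ee_pos': array([ 0.22330957, -0.47460209,  0.30315228]), 'tcp_rot': array([-8.52806070e-04,  9.75924459e-01,  2.18107046e-01, -1.98112623e-04]), 'ft_force': array([ 0.08147126,  0.48566754, -0.07235459]), 'moment': array([0.03848715, 0.00011391, 0.02989368]), 'grasp_force': 0.0, 'opening': 0.08549130478252231}
```

View pics/top0.png

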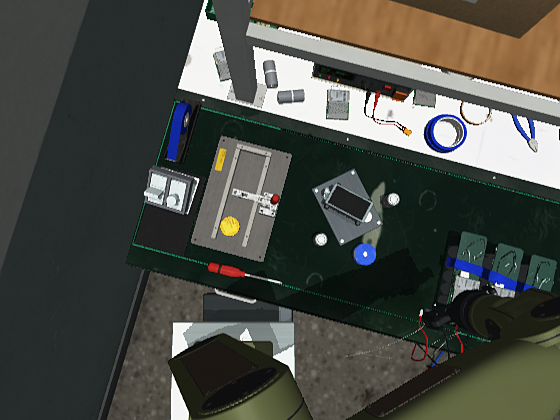

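View pics/side0.png

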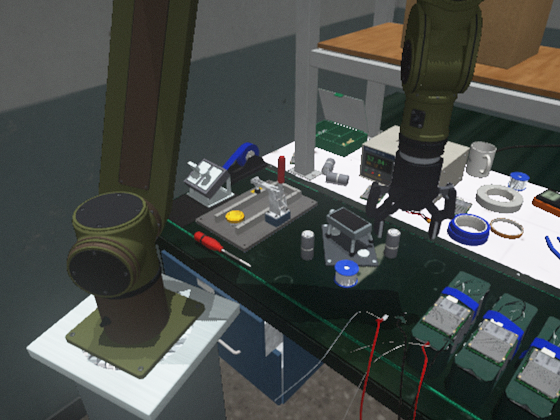

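The top view shows the plate at about (348,207) with the stand on it, cells at (320,240) and (393,200), the spool at (365,254) and the holder at (172,190). A clamp fixture stands between the holder and the plate, with its red handle at (276,199).

Run:
```python
from h import *
a=cv2.imread('pics/top0.png');b=cv2.imread('pics/side0.png')
r=lambda im,u0,v0,w,h:cv2.resize(im[v0:v0+h,u0:u0+w],(400,300),interpolation=cv2.INTER_CUBIC)
cv2.imwrite('pics/z0.png',np.vstack([np.hstack([r(a,296,160,120,90),r(a,130,150,80,60)]),np.hstack([r(b,300,190,120,90),r(b,170,140,100,75)])]))
t=np.load('top0.npz');W=t['W'];im=t['im']
print('bench z',np.nanmedian(W[265:275,300:320,2]))
def reg(u0,u1,v0,v1,z0,z1):
    w=W[v0:v1,u0:u1];m=(w[...,2]>z0)&(w[...,2]<z1);p=w[m]
    rect=cv2.minAreaRect(p[:,:2].astype(np.float32)*1000)
    return len(p),np.round(p.mean(0),4),[np.round(x,1) for x in rect]
print('plate+',reg(300,395,160,250,.004,.017))
print('standtop',reg(310,385,165,235,.068,.12))
w=W[165:235,310:385];m=(w[...,2]>.066)&(w[...,2]<.12);p=w[m];A=np.c_[p[:,:2],np.ones(len(p))]
print('stand plane',np.linalg.lstsq(A,p[:,2],rcond=None)[0],np.percentile(p[:,2],[1,50,99]))
for n,g in (('a',(308,332,228,252)),('b',(383,405,188,212))):print(n,reg(*g,.05,.09))
print('spool',reg(345,385,240,270,.028,.05))
print('holder',reg(135,205,160,220,.03,.2))
# depth map heights of holder
print(np.round(W[160:218:4,138:204:4,2]*1000).astype(int))
print(np.round(W[170:232:4,312:384:4,2]*1000).astype(int))
```

```text
bench z -0.0005048086599793253
plate+ (2021, array([ 0.4461, -0.2987,  0.0079]), [array([ 458.7, -299.7]), array([239.6, 248. ]), np.float64(0.1)])
standtop (1035, array([ 0.4536, -0.2929,  0.079 ]), [array([ 431.6, -288.6]), array([124.7, 131.8]), np.float64(81.4)])
stand plane [ 0.04741675 -0.10670676  0.02616972] [0.06825402 0.07909289 0.08693445]
a (136, array([ 0.3624, -0.2231,  0.0695]), [array([ 363.2, -224.1]), array([32.3, 30.3]), np.float64(89.4)])
b (149, array([ 0.4636, -0.4068,  0.0689]), [array([ 464.4, -407.6]), array([32. , 31.4]), np.float64(7.8)])
spool (362, array([ 0.3253, -0.341 ,  0.037 ]), [array([ 324.6, -341. ]), array([53.9, 53.3]), np.float64(0.6)])
holder (1754, array([0.4863, 0.1589, 0.0834]), [array([505.4, 157.1]), array([110.5, 134.6]), np.float64(72.7)])
[[                -230                 -274                 -312
                  -352                 -396                    1
                    -2                   24                   58
                    51                   21                   20
                    -1                   -
[... 5522 characters left out ...]
3  3 -3 -2]
 [ 9  9 10  7 72 78 80 74 83 80  8 11  6  9  0 -3  0 -3]
 [ 0 10  5 16 16 77 76 78 77 78 80 80 14  3  2 -2 -1 -2]
 [-2  8  3 13 77 74 78 73 79 82 81 82 86 85 10 -4  1 -6]
 [ 3 -4 10  9 76 74 77 79 80 80 86 82 82 83 85  0  1 -3]
 [ 2  0  8 15 38 71 76 80 76 76 77 81 81 82 88 81  1 -2]
 [-5 -2  3  4  6  3  8 74 72 79 79 79 83 80 85  4  1  1]
 [ 0  4  1  8  6 11  5  9  9 78 78 76 74 81 14 10  6  1]
 [ 3  1 -4  1  9  8  7  2  8  9  5 78 78 79 15 10 10 -3]
 [ 0 -1  1 -4  5  5  9  7  7  4  8 26 65  5  4  9  7 14]
 [ 4 -4 -2  2 -2 12  5  8  2  9  6  7 12  5  9  0  5 -3]
 [-2  3 -2  3 -1  9  7  9  9  8  2  8  5  7  6 -2 -2 -2]]<stdin>:19: RuntimeWarning: invalid value encountered in cast
```

View pics/z0.png

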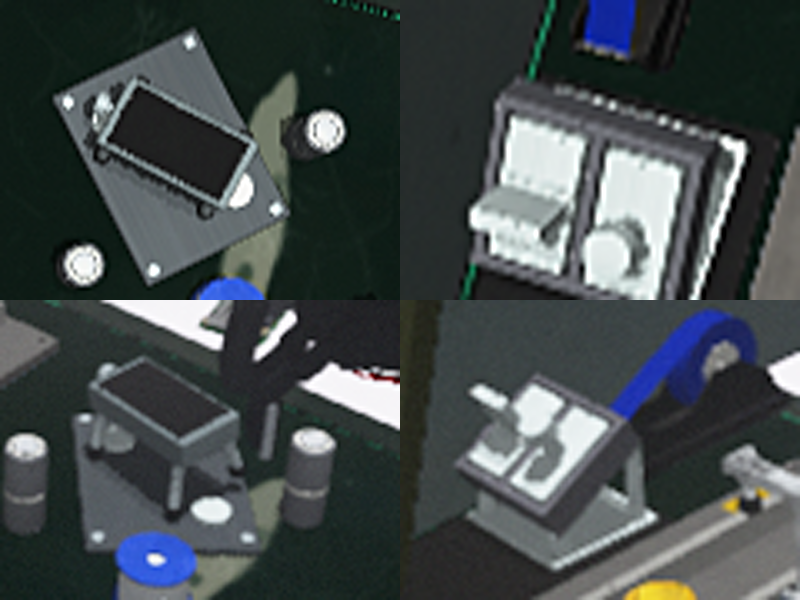

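Fin block is in the left (+y) pocket and the knob block in the right one. The plate yaw is about 27° and the stand is turned about +33° from it, with its screw at crop (105,105), leaning towards +y.

Run:
```python
from h import *
def load(n):
    z=np.load(n+'0.npz');c=bot.camera_model(n);return z['im'],z['W'],np.array(c['mtx']),np.array(c['R']),np.array(c['t'])
def ray(uv,nz,K,R,t):  # onto plane n.X=d
    n,d=nz;uv=np.atleast_2d(uv).astype(float);r=np.c_[uv,np.ones(len(uv))]@np.linalg.inv(K).T@R;o=-R.T@t
    return o+r*((d-o@n)/(r@n))[:,None]
im,W,K,R,t=load('top');Z=W[...,2]
g=im.min(2)
m=np.zeros_like(g);m[165:250,305:390]=(g[165:250,305:390]>150)
n,l,s,c=cv2.connectedComponentsWithStats(m.astype(np.uint8))
for i in range(1,n):
    if s[i,4]>3: print('blob',s[i],np.round(ray(c[i],(np.array([0,0,1.]),.009),K,R,t)*1000,1))
# stand top
m=np.zeros_like(g);m[165:235,310:385]=(Z[165:235,310:385]>.066)
m=cv2.morphologyEx(m.astype(np.uint8),cv2.MORPH_OPEN,np.ones((5,5)))
p=W[m>0];A=np.c_[p[:,:2],np.ones(len(p))];a,b,d=np.linalg.lstsq(A,p[:,2],rcond=None)[0]
nn=np.array([-a,-b,1]);print('stand normal',nn)
ct=max(cv2.findContours(m,0,2)[0],key=cv2.contourArea)[:,0]
q=ray(ct,(nn,d),K,R,t);r=cv2.minAreaRect((q[:,:2]*1000).astype(np.float32));print('stand rect',r, 'z at c',a*r[0][0]+b*r[0][1]+d*1000)
for cam in('top','side'):
    im,W,K,R,t=load(cam);P=W.reshape(-1,3)
    box=(P[:,0]>.38)&(P[:,0]<.6)&(P[:,1]>.07)&(P[:,1]<.25)
    P=P[box&(P[:,2]>.045)&(P[:,2]<.13)]
    # robust plane slope 30
    A=np.c_[P[:,:2],np.ones(len(P))];w=np.ones(len(P))>0
    x=np.array([.55,-.1,-.18])
    for k in range(15):
        x=np.linalg.lstsq(A[w],P[w,2],rcond=None)[0] if k else x
        w=abs(A@x-P[:,2])<(.012 if k<5 else .005)
    print(cam,'plane',x,np.hypot(x[0],x[1]),np.degrees(np.arctan2(x[1],x[0])),w.sum())
    h=(P[:,2]-A@x)*np.cos(np.pi/6);F=P[(h>.028)&(h<.05)]
    yaw=np.arctan2(x[1],x[0]);ex=np.array([np.cos(yaw),np.sin(yaw)])
    L=F[:,:2]@np.c_[ex,[-ex[1],ex[0]]]
    rim=P[w];Lr=rim[:,:2]@np.c_[ex,[-ex[1],ex[0]]]
    print(' rim extents',np.percentile(Lr,[1,99],axis=0).round(4).tolist(), 'mid z',)
    lab=L[:,1]>np.median(Lr[:,1])
    for nm,s in(('left',lab),('right',~lab)):
        f=F[s];print(nm,len(f),np.median(f,0).round(4),'local xy range',np.percentile(L[s],[3,50,97],axis=0).round(4).tolist(),'h',np.percentile(h[(h>.028)&(h<.05)][s],[5,50,95]).round(4))
```

```text
blob [351 171   4   4  10] [[ 544. -317.    9.]]
blob [326 184  11  19  25] [[ 487.6 -258.     9. ]]
blob [315 188   3   5  11] [[ 495.8 -218.3    9. ]]
blob [324 188   6   6  23] [[ 494.1 -246.8    9. ]]
blob [388 195   2   8  11] [[ 472.9 -412.6    9. ]]
blob [362 203  11  20  77] [[ 428.2 -355.7    9. ]]
blob [377 221   4   4  12] [[ 409.  -383.8    9. ]]
blob [315 234  12  11  97] [[ 365.3 -229.8    9. ]]
blob [340 239   4   4  11] [[ 361.1 -285.2    9. ]]
stand normal [-0.05536343  0.10224578  1.        ]
stand rect ((453.856201171875, -294.39849853515625), (109.48786163330078, 57.686012268066406), 61.26096725463867) z at c 79.24152897663889
top plane [ 0.54756179 -0.16421776 -0.15808324] 0.5716567071648332 -16.694369210927753 1060
 rim extents [[0.3724, 0.2421], [0.4552, 0.3492]] mid z
left 90 [0.4704 0.1942 0.1117] local xy range [[0.3881, 0.3041], [0.3945, 0.32], [0.4018, 0.3383]] h [0.0305 0.0387 0.0431]
right 91 [0.4561 0.1449 0.1105] local xy range [[0.3843, 0.2589], [0.3946, 0.2692], [0.4066, 0.2818]] h [0.0313 0.0378 0.0404]
side plane [ 0.54869134 -0.16508516 -0.16106028] 0.5729880403623845 -16.745002746383662 642
 rim extents [[0.3726, 0.2398], [0.4546, 0.3487]] mid z
left 49 [0.4692 0.1902 0.1098] local xy range [[0.3891, 0.3038], [0.3942, 0.3168], [0.4002, 0.3387]] h [0.0292 0.0388 0.0425]
right 57 [0.4538 0.1409 0.1083] local xy range [[0.3852, 0.2562], [0.3938, 0.2649], [0.4049, 0.28]] h [0.0303 0.0374 0.0403]
```

```bash
cat > plan.py <<'E'
import numpy as np, sys
from scipy.spatial.transform import Rotation as Ro
from bench import bot
def rot(z,yaw):
    """tool z given; tool y closest to horizontal heading yaw (deg)"""
    z=np.array(z,float);z/=np.linalg.norm(z);y=np.array([np.cos(np.radians(yaw)),np.sin(np.radians(yaw)),0])
    y-=z*(y@z);y/=np.linalg.norm(y);return Ro.from_matrix(np.c_[np.cross(y,z),y,z])
def cur():
    s=bot.read_state();q=s['tcp_rot'];return np.array(s['ee_pos']),Ro.from_quat([q[1],q[2],q[3],q[0]])
def rows(start,p1,R1,n=None):
    p,R=start;rv=(R.inv()*R1).as_rotvec();L=np.linalg.norm(p1-p);a=np.degrees(np.abs(rv).max())
    n=n or int(np.ceil(max(L/.0235,a/5.8,1)));T=[];A=[]
    for k in range(n):
        f=1/(n-k);rv=(R.inv()*R1).as_rotvec()*f
        t=np.round(R.inv().apply((p1-p)*f)/.025,2);w=np.round(np.degrees(rv)/6,2)
        T.append(t.tolist());A.append(w.tolist())
        p=p+R.apply(t*.025);R=R*Ro.from_rotvec(np.radians(w*6))
    print(n,'rows\n',T,'\n',A,'\n max',np.abs(T).max(),np.abs(A).max());return p,R
E
python3 - <<'E'
from plan import *
n=np.array([-.055,.102,1]);n/=np.linalg.norm(n);top=np.array([.4539,-.2944,.0792])
R=rot(-n,-28.7);g=top+.040*n;s=cur()
s=rows(s,top+.12*n,R);rows(s,g,R)
E
```

```text
14 rows
 [[0.81, -0.22, 0.3], [0.82, -0.19, 0.3], [0.83, -0.16, 0.29], [0.84, -0.12, 0.29], [0.84, -0.08, 0.29], [0.85, -0.05, 0.28], [0.85, -0.01, 0.28], [0.85, 0.02, 0.28], [0.85, 0.06, 0.28], [0.85, 0.09, 0.28], [0.84, 0.13, 0.28], [0.83, 0.17, 0.28], [0.83, 0.2, 0.28], [0.82, 0.24, 0.27]] 
 [[-0.08, -0.02, -0.43], [-0.08, -0.02, -0.43], [-0.08, -0.02, -0.43], [-0.08, -0.02, -0.43], [-0.08, -0.02, -0.43], [-0.08, -0.02, -0.43], [-0.08, -0.02, -0.43], [-0.08, -0.02, -0.43], [-0.08, -0.02, -0.43], [-0.08, -0.02, -0.43], [-0.07, -0.02, -0.44], [-0.08, -0.02, -0.43], [-0.07, -0.02, -0.44], [-0.08, -0.03, -0.43]] 
 max 0.85 0.44
4 rows
 [[-0.0, -0.0, 0.8], [-0.0, -0.0, 0.8], [-0.0, -0.0, 0.8], [-0.0, -0.0, 0.8]] 
 [[0.0, 0.0, -0.0], [0.0, 0.0, -0.0], [0.0, 0.0, -0.0], [0.0, 0.0, -0.0]] 
 max 0.8 0.0
```

Call:
jog_arm --translation '[[0.81,-0.22,0.3],[0.82,-0.19,0.3],[0.83,-0.16,0.29],[0.84,-0.12,0.29],[0.84,-0.08,0.29],[0.85,-0.05,0.28],[0.85,-0.01,0.28],[0.85,0.02,0.28],[0.85,0.06,0.28],[0.85,0.09,0.28],[0.84,0.13,0.28],[0.83,0.17,0.28]]' --angular '[[-0.08,-0.02,-0.43],[-0.08,-0.02,-0.43],[-0.08,-0.02,-0.43],[-0.08,-0.02,-0.43],[-0.08,-0.02,-0.43],[-0.08,-0.02,-0.43],[-0.08,-0.02,-0.43],[-0.08,-0.02,-0.43],[-0.08,-0.02,-0.43],[-0.08,-0.02,-0.43],[-0.07,-0.02,-0.44],[-0.08,-0.02,-0.43]]' --claw '[85,85,85,85,85,85,85,85,85,85,85,85]'

```text
clock: 1.6
ee_pos: [0.4157, -0.3097, 0.2134]
tcp_rot: [0.05, 0.88, 0.471, -0.002]
ft_force: [0.3, -0.8, -0.4]
opening: 0.085
grasp_force: 0.0
```

Call:
jog_arm --translation '[[0.83,0.2,0.28],[0.82,0.24,0.27],[0,0,0],[0,0,0]]' --angular '[[-0.07,-0.02,-0.44],[-0.08,-0.03,-0.43],[0,0,0],[0,0,0]]' --claw '[85,85,85,85]'

```text
clock: 2.1
ee_pos: [0.4472, -0.2829, 0.199]
tcp_rot: [0.058, 0.858, 0.51, -0.003]
ft_force: [0.2, -0.2, -0.4]
opening: 0.0851
grasp_force: 0.0
```

Run:
```python
from plan import *
n=np.array([-.055,.102,1]);n/=np.linalg.norm(n);top=np.array([.4539,-.2944,.0792])
R=rot(-n,-28.7);g=top+.040*n;s=cur();print(s[0],np.degrees((s[1].inv()*R).as_rotvec()),top+.12*n)
rows(s,g,R,5)
```

```text
[ 0.44716843 -0.28288798  0.19900151] [ 0.05573944  0.08527704 -0.02251447] [ 0.44734387 -0.28224137  0.19840229]
5 rows
 [[0.01, -0.0, 0.64], [0.01, -0.0, 0.65], [0.0, -0.0, 0.64], [0.01, -0.01, 0.65], [0.0, -0.0, 0.64]] 
 [[0.0, 0.0, -0.0], [0.0, 0.0, -0.0], [0.0, 0.0, -0.0], [0.0, 0.01, -0.0], [0.01, 0.0, -0.0]] 
 max 0.65 0.01
```

Tracking is good. Now descend and close on the stand.

Call:
jog_arm --translation '[[0,0,0.64],[0,0,0.65],[0,0,0.64],[0,0,0.65],[0,0,0.64],[0,0,0]]' --angular '[[0,0,0],[0,0,0],[0,0,0],[0,0,0],[0,0,0],[0,0,0]]' --claw '[85,85,85,85,85,85]'

```text
clock: 2.85
ee_pos: [0.4508, -0.2913, 0.1184]
tcp_rot: [0.058, 0.858, 0.51, -0.003]
ft_force: [-0.6, -0.6, -0.7]
opening: 0.0853
grasp_force: 0.0
```

Call:
jog_arm --translation '[[0,0,0],[0,0,0],[0,0,0],[0,0,0],[0,0,0],[0,0,0],[0,0,0],[0,0,0]]' --angular '[[0,0,0],[0,0,0],[0,0,0],[0,0,0],[0,0,0],[0,0,0],[0,0,0],[0,0,0]]' --claw '[68,62,56,50,50,50,50,50]' --grip_force 50

```text
clock: 3.85
ee_pos: [0.4532, -0.2918, 0.1205]
tcp_rot: [0.06, 0.858, 0.51, -0.002]
ft_force: [0.1, 0.0, 6.3]
opening: 0.0574
grasp_force: 52.8
```

Run:
```python
from plan import *
from h import *
s=cur();st=bot.read_state();print(s[0],s[1].as_matrix()[:,2],st['ft_force'],st['moment'],st['opening'],st['grasp_force'])
a,d1=snap('top');b,d2=snap('side');r=lambda im,u0,v0,w,h:cv2.resize(im[v0:v0+h,u0:u0+w,::-1],(400,300),interpolation=cv2.INTER_CUBIC)
cv2.imwrite('pics/g1.png',np.hstack([r(a,296,160,120,90),r(b,300,190,120,90)]))
```

```text
[ 0.45321249 -0.2917681   0.12049102] [ 0.05822763 -0.1051066  -0.99275483] [0.12565222 0.01533631 6.27838468] [0.06007253 0.19915738 0.0923689 ] 0.05735951680377357 52.7790641784668
```

View pics/g1.png

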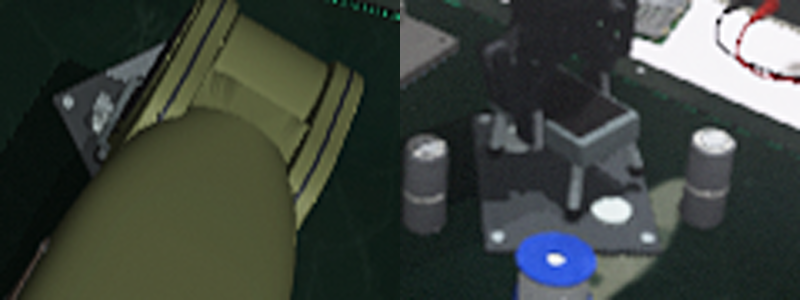

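The stand is gripped (57.4 mm opening), and the cells and spool haven't moved. Next I level it with a slight lift of about 3 mm, then turn it.

Run:
```python
from plan import *
n=np.array([-.055,.102,1]);n/=np.linalg.norm(n);top=np.array([.4539,-.2944,.0792])
s=cur();o=s[1].inv().apply(top-s[0]);o[1]=0;print('offset',o);np.save('o.npy',o)
R1=rot([0,0,-1],-28.7);R2=rot([0,0,-1],-63.6)
c=np.array([.4525,-.3011,.083]);c1=np.array([.4539,-.298,.0835])
s=rows(s,c1-R1.apply(o),R1,4)
s=rows(s,c-R2.apply(o),R2,8);print(s[0])
```

```text
offset [0.00069161 0.         0.04132584]
4 rows
 [[-0.06, 0.04, -0.04], [-0.06, 0.04, -0.04], [-0.06, 0.04, -0.04], [-0.06, 0.03, -0.03]] 
 [[0.24, 0.15, 0.01], [0.24, 0.16, 0.01], [0.25, 0.15, 0.01], [0.24, 0.16, 0.0]] 
 max 0.06 0.25
8 rows
 [[-0.02, -0.0, 0.0], [-0.02, 0.0, 0.0], [-0.01, 0.0, 0.0], [-0.02, 0.0, 0.0], [-0.01, 0.01, 0.0], [-0.02, 0.01, 0.01], [-0.01, 0.01, 0.0], [-0.01, 0.0, 0.01]] 
 [[0.0, -0.0, 0.73], [0.0, -0.0, 0.73], [-0.0, -0.0, 0.73], [-0.0, -0.0, 0.73], [-0.0, -0.0, 0.72], [-0.0, -0.0, 0.73], [-0.0, -0.0, 0.72], [-0.0, -0.0, 0.73]] 
 max 0.02 0.73
[ 0.45196586 -0.3013191   0.12423379]
```

Call:
jog_arm --translation '[[0,0,-0.12],[-0.06,0.04,-0.08],[-0.06,0.04,-0.04],[-0.06,0.04,0],[-0.06,0.03,0],[0,0,0],[0,0,0]]' --angular '[[0,0,0],[0.24,0.15,0.01],[0.24,0.16,0.01],[0.25,0.15,0.01],[0.24,0.16,0],[0,0,0],[0,0,0]]' --claw '[50,50,50,50,50,50,50]'

```text
clock: 4.82
ee_pos: [0.4515, -0.297, 0.125]
tcp_rot: [-0.002, 0.86, 0.51, -0.001]
ft_force: [-1.0, -0.2, -4.5]
opening: 0.0572
grasp_force: 54.4
```

Run:
```python
from plan import *
from h import *
o=np.load('o.npy');st=bot.read_state();s=cur();print(s[0],s[1].as_matrix()[:,2],st['ft_force'],st['moment'],'top',s[0]+s[1].apply(o))
R2=rot([0,0,-1],-63.6);c=np.array([.4525,-.3011,.083]);rows(s,c-R2.apply(o),R2,8)
b,d2=snap('side');cv2.imwrite('pics/g2.png',cv2.resize(b[190:280,300:420,::-1],(600,450),interpolation=cv2.INTER_CUBIC))
```

```text
[ 0.45151904 -0.29704692  0.12496798] [-0.00355345  0.00293235 -0.99998939] [-1.00812048 -0.2418361  -4.53166864] [-0.0907089   0.00956306 -0.01734617] top [ 0.45170437 -0.29631913  0.08364318]
8 rows
 [[-0.02, 0.01, 0.0], [-0.02, 0.01, 0.0], [-0.02, 0.02, 0.0], [-0.01, 0.02, 0.01], [-0.01, 0.02, 0.0], [-0.01, 0.02, 0.01], [-0.01, 0.01, 0.0], [-0.02, 0.02, 0.01]] 
 [[-0.01, 0.0, 0.73], [-0.0, 0.0, 0.73], [-0.01, 0.0, 0.73], [-0.0, 0.0, 0.73], [-0.01, 0.0, 0.72], [-0.0, 0.0, 0.73], [-0.01, 0.0, 0.72], [-0.0, 0.0, 0.73]] 
 max 0.02 0.73
```

View pics/g2.png

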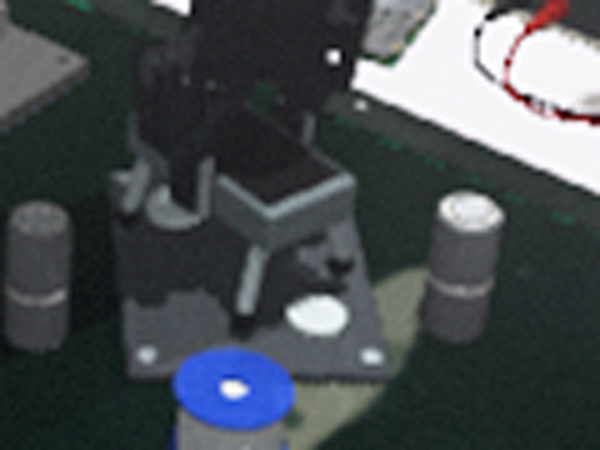

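The stand is level and just clear of the plate, its weight held. Now I turn it onto the pads.

Call:
jog_arm --translation '[[-0.02,0.01,0],[-0.02,0.01,0],[-0.02,0.02,0],[-0.01,0.02,0],[-0.01,0.02,0],[-0.01,0.02,0],[-0.01,0.01,0],[-0.02,0.02,0],[0,0,0],[0,0,0]]' --angular '[[-0.01,0,0.73],[0,0,0.73],[-0.01,0,0.73],[0,0,0.73],[-0.01,0,0.72],[0,0,0.73],[-0.01,0,0.72],[0,0,0.73],[0,0,0],[0,0,0]]' --claw '[50,50,50,50,50,50,50,50,50,50]'

```text
clock: 6.12
ee_pos: [0.4523, -0.3018, 0.1256]
tcp_rot: [0.0, 0.973, 0.229, 0.0]
ft_force: [-0.0, -0.3, -4.7]
opening: 0.0575
grasp_force: 54.5
```

Run:
```python
from plan import *
from h import *
o=np.load('o.npy');st=bot.read_state();s=cur();print(s[0],s[1].as_matrix()[:,1:],st['ft_force'],st['moment'],'top',s[0]+s[1].apply(o))
R2=rot([0,0,-1],-63.6);c=np.array([.4525,-.3011,.080]);rows(s,c-R2.apply(o),R2,3)
b,d2=snap('side');W=cloud('side',d2)[190:280,300:420];np.set_printoptions(suppress=True)
# top visible part: dark top plane fit
P=W.reshape(-1,3);P=P[(np.hypot(P[:,0]-.4525,P[:,1]+.3011)<.06)&(P[:,2]>.077)&(P[:,2]<.09)]
A=np.c_[P[:,:2]-[.4525,-.3011],np.ones(len(P))];print('plane',np.linalg.lstsq(A,P[:,2],rcond=None)[0],len(P))
```

```text
[ 0.4523463  -0.30178267  0.12560224] [[ 4.45295050e-01  7.02251313e-04]
 [-8.95383527e-01 -5.56003448e-04]
 [ 8.10545688e-04 -9.99999599e-01]] [-0.04399155 -0.32287465 -4.70092019] [-0.02801687  0.02850791  0.02507155] top [ 0.45299457 -0.30149768  0.08427668]
3 rows
 [[-0.0, -0.01, 0.06], [-0.01, -0.01, 0.06], [-0.0, -0.0, 0.05]] 
 [[0.0, -0.0, 0.0], [0.0, -0.0, 0.0], [0.01, -0.0, 0.01]] 
 max 0.06 0.01
plane [ 0.00973529 -0.00038414  0.08324404] 612
```

Call:
jog_arm --translation '[[0,0,0.04],[0,0,0.04],[0,0,0.04],[0,0,0.03],[0,0,0]]' --angular '[[0,0,0],[0,0,0],[0,0,0],[0,0,0],[0,0,0]]' --claw '[50,50,50,50,50]'

```text
clock: 6.8
ee_pos: [0.4524, -0.302, 0.1218]
tcp_rot: [0.0, 0.974, 0.228, 0.0]
ft_force: [-0.8, 0.5, -4.6]
opening: 0.057
grasp_force: 54.5
```

Call:
jog_arm --translation '[[0,0,0.03],[0,0,0.03],[0,0,0]]' --angular '[[0,0,0],[0,0,0],[0,0,0]]' --claw '[50,50,50]'

```text
clock: 7.18
ee_pos: [0.4526, -0.3021, 0.1211]
tcp_rot: [0.001, 0.974, 0.228, 0.001]
ft_force: [-1.9, 0.9, 4.0]
opening: 0.0573
grasp_force: 55.6
```

Call:
jog_arm --translation '[[0,0,0],[0,0,0],[0,0,0],[0,0,0],[0,0,0],[0,0,0]]' --angular '[[0,0,0],[0,0,0],[0,0,0],[0,0,0],[0,0,0],[0,0,0]]' --claw '[56,60,64,72,80,85]' --grip_force 20

```text
clock: 7.92
ee_pos: [0.4525, -0.3021, 0.1203]
tcp_rot: [0.0, 0.974, 0.228, 0.0]
ft_force: [0.9, 0.1, -0.9]
opening: 0.085
grasp_force: 0.0
```

Call:
jog_arm --translation '[[0,0,-0.3],[0,0,-0.8],[0,0,-0.8],[0,0,-0.9],[0,0,-1],[0,0.6,-0.7],[0,-0.9,0],[0,-0.9,0],[0,-0.9,0],[0,-0.9,0],[0,-0.9,0]]' --angular '[[0,0,0],[0,0,0],[0,0,0],[0,0,0],[0,0,0],[0,0,0],[0,0,0],[0,0,0],[0,0,0],[0,0,0],[0,0,0]]' --claw '[85,85,85,85,85,85,85,85,85,85,85]'

```text
clock: 9.3
ee_pos: [0.4088, -0.214, 0.2334]
tcp_rot: [0.001, 0.974, 0.228, 0.001]
ft_force: [0.1, 0.7, -0.4]
opening: 0.0852
grasp_force: 0.0
```

Run:
```python
from plan import *
from h import *
np.set_printoptions(suppress=True,precision=4)
a,da=snap('top');b,db=snap('side');print(cur()[0])
for n,d in(('top',da),('side',db)):
    W=cloud(n,d);P=W.reshape(-1,3);P=P[(np.hypot(P[:,0]-.4525,P[:,1]+.3011)<.07)&(P[:,2]>.072)&(P[:,2]<.09)]
    A=np.c_[P[:,:2]-[.4525,-.3011],np.ones(len(P))];print(n,'plane',np.linalg.lstsq(A,P[:,2],rcond=None)[0],len(P),cv2.minAreaRect((P[:,:2]*1000).astype(np.float32)))
r=lambda im,u0,v0,w,h:cv2.resize(im[v0:v0+h,u0:u0+w,::-1],(400,300),interpolation=cv2.INTER_CUBIC)
cv2.imwrite('pics/g3.png',np.vstack([np.hstack([r(a,296,160,120,90),r(b,300,190,120,90)]),np.hstack([r(a,0,0,560,420),r(b,0,0,560,420)])]))
```

```text
[ 0.4077 -0.2129  0.2332]
top plane [0. 0. 0.] 0 ((0.0, 0.0), (0.0, 0.0), 0.0)
side plane [ 0.0096 -0.0052  0.0786] 638 ((457.64166259765625, -299.86663818359375), (127.64319610595703, 58.19633483886719), 25.493690490722656)
```

View pics/g3.png

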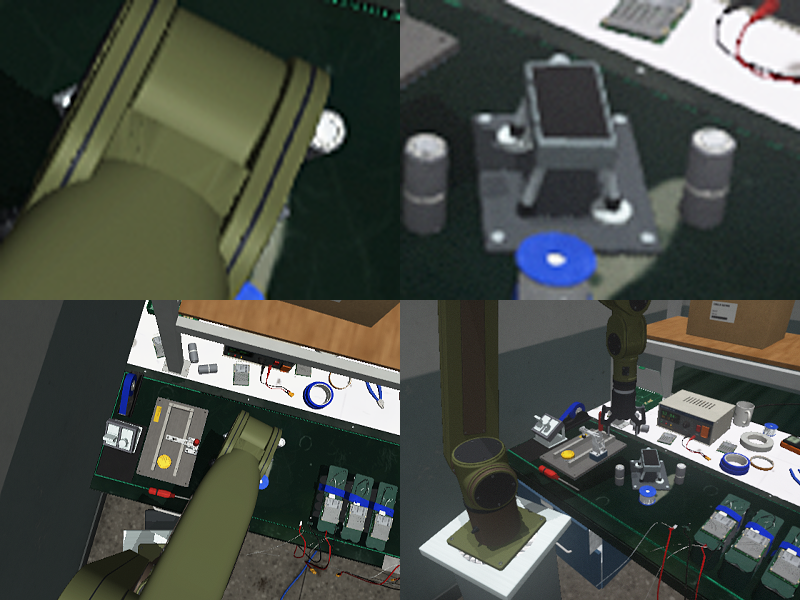

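The stand now sits with its short feet on both pads (top-right panel, pads at (512,135) and (612,210)). It's level within 0.6°, and the cells and spool are undisturbed. Next is the fin block.

```bash
cat > fin.py <<'E'
import numpy as np
from plan import rot
yw=np.radians(-16.72);ex=np.array([np.cos(yw),np.sin(yw),0]);ey=np.array([-ex[1],ex[0],0])
f=-.5*ex+np.array([0,0,.866]);B=np.array([.4886,.1884,.0785]);RF=rot(-f,-16.72)
E
python3 - <<'E'
from plan import *;from fin import *
W=np.load('top0.npz')['W'];print('clamp max z',np.nanmax(W[140:260,205:290,2]))
s=cur();s=rows(s,np.array([.44,-.02,.29]),rot([.0,0,-1],-40));s=rows(s,B+.15*f,RF)
E
```

```text
clamp max z 0.22109041410726513
9 rows
 [[0.51, -0.7, -0.25], [0.54, -0.68, -0.25], [0.57, -0.65, -0.25], [0.6, -0.63, -0.25], [0.63, -0.6, -0.25], [0.66, -0.57, -0.26], [0.68, -0.54, -0.25], [0.71, -0.51, -0.26], [0.73, -0.47, -0.25]] 
 [[-0.0, 0.0, -0.44], [-0.0, 0.0, -0.44], [-0.0, 0.0, -0.43], [-0.0, 0.0, -0.44], [-0.0, 0.0, -0.43], [-0.0, 0.0, -0.44], [-0.0, -0.0, -0.43], [-0.0, -0.0, -0.44], [-0.0, -0.0, -0.43]] 
 max 0.73 0.44
11 rows
 [[0.59, -0.6, 0.3], [0.6, -0.6, 0.27], [0.62, -0.58, 0.25], [0.64, -0.57, 0.23], [0.66, -0.56, 0.21], [0.68, -0.55, 0.19], [0.7, -0.53, 0.17], [0.72, -0.51, 0.16], [0.73, -0.49, 0.14], [0.75, -0.47, 0.12], [0.76, -0.45, 0.11]] 
 [[-0.45, 0.09, -0.34], [-0.45, 0.09, -0.35], [-0.45, 0.09, -0.34], [-0.45, 0.09, -0.35], [-0.45, 0.09, -0.34], [-0.45, 0.09, -0.35], [-0.45, 0.1, -0.34], [-0.45, 0.09, -0.35], [-0.45, 0.1, -0.34], [-0.44, 0.09, -0.35], [-0.45, 0.1, -0.34]] 
 max 0.76 0.45
```

Run:
```python
import numpy as np
W=np.load('top0.npz')['W'][140:260,205:290].reshape(-1,3)
for h in(.06,.09,.12,.16,.2):
    p=W[W[:,2]>h];print(h,len(p),p.min(0).round(3) if len(p) else '',p.max(0).round(3) if len(p) else '')
```

```text
0.06 387 [ 0.432 -0.117  0.061] [ 0.485 -0.003  0.221]
0.09 344 [ 0.434 -0.117  0.091] [ 0.485 -0.003  0.221]
0.12 79 [ 0.44  -0.117  0.121] [ 0.478 -0.019  0.221]
0.16 67 [ 0.44  -0.117  0.168] [ 0.457 -0.099  0.221]
0.2 58 [ 0.44  -0.117  0.202] [ 0.457 -0.099  0.221]
```

The red handle reaches z = 0.22 at (0.448,-0.108), so the path has to go round it on the robot side.

Run:
```python
from plan import *;from fin import *
s=cur();s=rows(s,np.array([.33,-.12,.30]),rot([.0,0,-1],-45));s=rows(s,B+.15*f,RF)
```

```text
6 rows
 [[-0.19, -0.79, -0.45], [-0.14, -0.79, -0.44], [-0.1, -0.8, -0.45], [-0.06, -0.81, -0.44], [-0.02, -0.81, -0.45], [0.03, -0.8, -0.44]] 
 [[-0.0, 0.0, -0.52], [-0.0, 0.0, -0.51], [-0.0, 0.0, -0.52], [-0.0, 0.0, -0.51], [-0.0, 0.0, -0.52], [-0.0, 0.0, -0.51]] 
 max 0.81 0.52
16 rows
 [[0.74, -0.43, 0.23], [0.75, -0.41, 0.22], [0.76, -0.4, 0.21], [0.77, -0.38, 0.21], [0.78, -0.37, 0.2], [0.79, -0.35, 0.2], [0.79, -0.33, 0.19], [0.8, -0.31, 0.19], [0.81, -0.29, 0.19], [0.82, -0.28, 0.18], [0.83, -0.26, 0.18], [0.83, -0.24, 0.18], [0.84, -0.22, 0.18], [0.84, -0.2, 0.18], [0.84, -0.18, 0.18], [0.85, -0.16, 0.19]] 
 [[-0.31, 0.08, -0.29], [-0.31, 0.08, -0.29], [-0.31, 0.08, -0.29], [-0.31, 0.08, -0.29], [-0.3, 0.08, -0.29], [-0.31, 0.08, -0.29], [-0.3, 0.08, -0.29], [-0.31, 0.07, -0.29], [-0.3, 0.08, -0.29], [-0.31, 0.07, -0.29], [-0.3, 0.08, -0.28], [-0.31, 0.07, -0.29], [-0.3, 0.08, -0.28], [-0.31, 0.07, -0.29], [-0.3, 0.08, -0.28], [-0.31, 0.07, -0.29]] 
 max 0.85 0.31
```

Call:
jog_arm --translation '[[-0.19,-0.79,-0.45],[-0.14,-0.79,-0.44],[-0.1,-0.8,-0.45],[-0.06,-0.81,-0.44],[-0.02,-0.81,-0.45],[0.03,-0.8,-0.44]]' --angular '[[0,0,-0.52],[0,0,-0.51],[0,0,-0.52],[0,0,-0.51],[0,0,-0.52],[0,0,-0.51]]' --claw '[80,70,60,50,46,46]'

```text
clock: 10.15
ee_pos: [0.3315, -0.1214, 0.3003]
tcp_rot: [0.001, 0.924, 0.383, 0.001]
ft_force: [-0.0, -0.4, -0.0]
opening: 0.046
grasp_force: 0.0
```

Call:
jog_arm --translation '[[0.74,-0.43,0.23],[0.75,-0.41,0.22],[0.76,-0.4,0.21],[0.77,-0.38,0.21],[0.78,-0.37,0.2],[0.79,-0.35,0.2],[0.79,-0.33,0.19],[0.8,-0.31,0.19],[0.81,-0.29,0.19],[0.82,-0.28,0.18],[0.83,-0.26,0.18],[0.83,-0.24,0.18]]' --angular '[[-0.31,0.08,-0.29],[-0.31,0.08,-0.29],[-0.31,0.08,-0.29],[-0.31,0.08,-0.29],[-0.3,0.08,-0.29],[-0.31,0.08,-0.29],[-0.3,0.08,-0.29],[-0.31,0.07,-0.29],[-0.3,0.08,-0.29],[-0.31,0.07,-0.29],[-0.3,0.08,-0.28],[-0.31,0.07,-0.29]]' --claw '[46,46,46,46,46,46,46,46,46,46,46,46]'

```text
clock: 11.65
ee_pos: [0.3973, 0.1269, 0.2312]
tcp_rot: [0.159, 0.822, 0.535, 0.118]
ft_force: [-0.6, 0.4, -0.5]
opening: 0.0461
grasp_force: 0.0
```

Call:
jog_arm --translation '[[0.84,-0.22,0.18],[0.84,-0.2,0.18],[0.84,-0.18,0.18],[0.85,-0.16,0.19],[0,0,0],[0,0,0]]' --angular '[[-0.3,0.08,-0.28],[-0.31,0.07,-0.29],[-0.3,0.08,-0.28],[-0.31,0.07,-0.29],[0,0,0],[0,0,0]]' --claw '[46,46,46,46,46,46]'

```text
clock: 12.4
ee_pos: [0.4186, 0.208, 0.2078]
tcp_rot: [0.209, 0.775, 0.576, 0.154]
ft_force: [-0.4, 0.7, -0.2]
opening: 0.0455
grasp_force: 0.0
```

Run:
```python
from plan import *;from fin import *;from h import *
np.set_printoptions(suppress=True,precision=4)
s=cur();print(s[0],B+.15*f,bot.read_state()['q']);rows(s,B+.08*f,RF,5)
a,da=snap('top');b,db=snap('side')
for n,d in(('top',da),('side',db)):
    W=cloud(n,d);P=W.reshape(-1,3);P=P[(np.hypot(P[:,0]-.4525,P[:,1]+.3011)<.068)&(P[:,2]>.073)&(P[:,2]<.09)]
    A=np.c_[P[:,:2]-[.4525,-.3011],np.ones(len(P))];print(n,'plane',np.linalg.lstsq(A,P[:,2],rcond=None)[0],len(P),cv2.minAreaRect((P[:,:2]*1000).astype(np.float32)),P.mean(0))
# stand top outline via mask
W=cloud('top',da);m=(W[...,2]>.065)&(np.hypot(W[...,0]-.4525,W[...,1]+.3011)<.08);m=cv2.morphologyEx(m.astype(np.uint8),cv2.MORPH_OPEN,np.ones((5,5)))
ct=max(cv2.findContours(m,0,2)[0],key=cv2.contourArea)[:,0].astype(float)
c=bot.camera_model('top');K,R,t=[np.array(c[k]) for k in('mtx','R','t')];r=np.c_[ct,np.ones(len(ct))]@np.linalg.inv(K).T@R;o=-R.T@t
q=o+r*((.08-o[2])/r[:,2])[:,None];print(cv2.minAreaRect((q[:,:2]*1000).astype(np.float32)))
r=lambda im,u0,v0,w,h:cv2.resize(im[v0:v0+h,u0:u0+w,::-1],(400,300),interpolation=cv2.INTER_CUBIC)
cv2.imwrite('pics/g4.png',np.hstack([r(a,296,160,120,90),r(b,150,130,120,90)]))
```

```text
[0.4186 0.208  0.2078] [0.4168 0.21   0.2084] [ 0.6834  0.0818 -0.7559  0.4209 -0.4289  2.4787]
5 rows
 [[0.01, -0.01, 0.55], [0.01, -0.02, 0.55], [0.01, -0.01, 0.54], [0.01, -0.02, 0.55], [0.02, -0.01, 0.54]] 
 [[0.0, 0.0, -0.0], [0.0, 0.0, -0.0], [0.0, 0.01, -0.0], [0.01, 0.0, -0.0], [0.0, 0.01, -0.01]] 
 max 0.55 0.01
top plane [-0.0003 -0.006   0.0796] 1015 ((457.5455322265625, -298.2545166015625), (122.97998046875, 59.05326461791992), 25.981060028076172) [ 0.452  -0.3001  0.0796]
side plane [ 0.011  -0.0058  0.0786] 629 ((456.478271484375, -300.4880065917969), (125.098876953125, 58.01288986206055), 25.249649047851562) [ 0.4475 -0.304   0.0786]
((451.8914489746094, -298.64056396484375), (112.07856750488281, 60.30051040649414), 25.663061141967773)
```

View pics/g4.png

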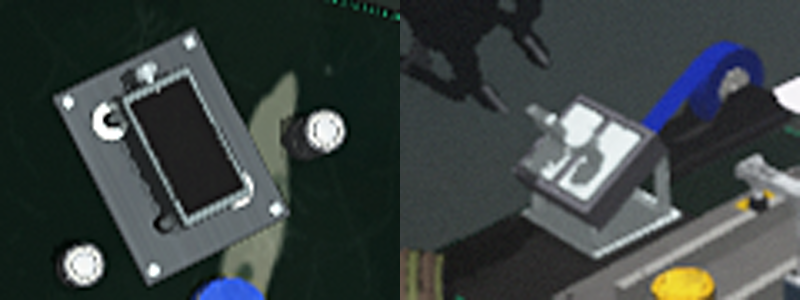

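The stand's top centre is at about (452,-300) mm, yaw 25.8°, and it is level. The gripper is aligned above the fin, so I go down and grip.

Call:
jog_arm --translation '[[0.01,-0.01,0.55],[0.01,-0.02,0.55],[0.01,-0.01,0.54],[0.01,-0.02,0.55],[0.02,-0.01,0.54],[0,0,0]]' --angular '[[0,0,0],[0,0,0],[0,0,0],[0,0,0],[0,0,0],[0,0,0]]' --claw '[46,46,46,46,46,46]'

```text
clock: 13.25
ee_pos: [0.4504, 0.1992, 0.1473]
tcp_rot: [0.209, 0.776, 0.575, 0.154]
ft_force: [-0.9, 0.0, -0.6]
opening: 0.0458
grasp_force: 0.0
```

Call:
jog_arm --translation '[[0,0,0],[0,0,0],[0,0,0],[0,0,0],[0,0,0],[0,0,0],[0,0,0],[0,0,0]]' --angular '[[0,0,0],[0,0,0],[0,0,0],[0,0,0],[0,0,0],[0,0,0],[0,0,0],[0,0,0]]' --claw '[34,24,16,12,5,5,5,5]' --grip_force 60

```text
clock: 14.25
ee_pos: [0.4504, 0.2005, 0.148]
tcp_rot: [0.209, 0.775, 0.576, 0.155]
ft_force: [-4.5, 1.3, 4.9]
opening: 0.0091
grasp_force: 59.2
```

Run:
```python
from plan import *;from fin import *
s=cur();st=bot.read_state();print(s[0],B+.08*f,st['opening'],st['grasp_force'],st['ft_force'],st['moment'],RF.inv().apply(s[0]-B-.08*f)*1000)
```

```text
[0.45043481 0.20047054 0.14798311] [0.45029111 0.19990779 0.14778   ] 0.009083705224217904 59.2055082321167 [-4.51398168  1.30134841  4.88076456] [ 0.14873346  0.65617544 -0.09679772] [ 0.58029728  0.08052795 -0.18804082]
```

Call:
jog_arm --translation '[[0,0,-0.1],[0,0,-0.2],[0,0,-0.3],[0,0,-0.35],[0,0,-0.35],[0,0,-0.35],[0,0,-0.35],[0,0,-0.4]]' --angular '[[0,0,0],[0,0,0],[0,0,0],[0,0,0],[0,0,0],[0,0,0],[0,0,0],[0,0,0]]' --claw '[5,5,5,5,5,5,5,5]'

```text
clock: 15.25
ee_pos: [0.4214, 0.2091, 0.2002]
tcp_rot: [0.209, 0.775, 0.576, 0.154]
ft_force: [0.2, -0.3, -3.1]
opening: 0.0091
grasp_force: 58.4
```

Run:
```python
from plan import *;from fin import *
st=bot.read_state();print(st['opening'],st['grasp_force'],st['ft_force'],st['moment'])
s=cur();up=s[0].copy();up+=np.array([-.04,0,.09])
s=rows(s,up,rot([0,0,-1],-16.7),7)
s=rows(s,np.array([.34,.05,.30]),rot([0,0,-1],0))
s=rows(s,np.array([.34,-.14,.30]),rot([0,0,-1],12))
s=rows(s,np.array([.452,-.300,.26]),rot([0,0,-1],25.8))
```

```text
0.009146235707053621 58.356220722198486 [ 0.19126597 -0.33823026 -3.05686329] [0.24270803 0.83556272 0.00245157]
7 rows
 [[-0.07, 0.07, -0.55], [-0.07, 0.03, -0.56], [-0.07, -0.02, -0.56], [-0.06, -0.06, -0.56], [-0.07, -0.1, -0.55], [-0.06, -0.14, -0.54], [-0.07, -0.18, -0.53]] 
 [[0.72, 0.0, -0.0], [0.72, 0.0, -0.0], [0.72, 0.0, -0.0], [0.71, 0.0, -0.0], [0.72, 0.0, -0.01], [0.71, 0.0, -0.0], [0.72, 0.01, -0.01]] 
 max 0.56 0.72
8 rows
 [[-0.82, 0.03, -0.05], [-0.82, 0.0, -0.05], [-0.82, -0.03, -0.05], [-0.82, -0.06, -0.05], [-0.82, -0.09, -0.05], [-0.81, -0.12, -0.05], [-0.81, -0.15, -0.05], [-0.8, -0.17, -0.04]] 
 [[-0.0, -0.0, -0.35], [-0.0, -0.0, -0.35], [-0.0, -0.0, -0.35], [-0.0, -0.0, -0.35], [-0.0, -0.0, -0.35], [-0.0, -0.0, -0.34], [-0.0, -0.0, -0.35], [-0.0, -0.0, -0.34]] 
 max 0.82 0.35
9 rows
 [[-0.84, -0.0, -0.0], [-0.84, -0.02, -0.0], [-0.84, -0.04, -0.0], [-0.84, -0.06, -0.0], [-0.84, -0.08, -0.0], [-0.84, -0.1, -0.0], [-0.84, -0.12, -0.0], [-0.84, -0.13, -0.0], [-0.83, -0.16, -0.0]] 
 [[-0.0, -0.0, -0.22], [-0.0, -0.0, -0.22], [-0.0, -0.0, -0.22], [-0.0, -0.0, -0.22], [-0.0, -0.0, -0.22], [-0.0, -0.0, -0.23], [-0.0, -0.0, -0.22], [-0.0, -0.0, -0.23], [-0.0, -0.0, -0.22]] 
 max 0.84 0.23
9 rows
 [[-0.8, 0.34, 0.18], [-0.81, 0.32, 0.18], [-0.82, 0.3, 0.18], [-0.82, 0.27, 0.18], [-0.83, 0.25, 0.17], [-0.84, 0.23, 0.18], [-0.84, 0.21, 0.17], [-0.85, 0.18, 0.18], [-0.85, 0.16, 0.17]] 
 [[-0.0, -0.0, -0.26], [-0.0, -0.0, -0.26], [-0.0, -0.0, -0.25], [-0.0, -0.0, -0.26], [-0.0, -0.0, -0.25], [-0.0, -0.0, -0.26], [-0.0, -0.0, -0.25], [-0.0, -0.0, -0.26], [-0.0, -0.0, -0.25]] 
 max 0.85 0.26
```

Call:
jog_arm --translation '[[-0.07,0.07,-0.55],[-0.07,0.03,-0.56],[-0.07,-0.02,-0.56],[-0.06,-0.06,-0.56],[-0.07,-0.1,-0.55],[-0.06,-0.14,-0.54],[-0.07,-0.18,-0.53]]' --angular '[[0.72,0,0],[0.72,0,0],[0.72,0,0],[0.71,0,0],[0.72,0,-0.01],[0.71,0,0],[0.72,0.01,-0.01]]' --claw '[5,5,5,5,5,5,5]'

```text
clock: 16.12
ee_pos: [0.3817, 0.2089, 0.2907]
tcp_rot: [-0.0, 0.802, 0.597, -0.0]
ft_force: [-0.6, 0.7, -3.5]
opening: 0.0095
grasp_force: 58.7
```

Call:
jog_arm --translation '[[-0.82,0.03,-0.05],[-0.82,0,-0.05],[-0.82,-0.03,-0.05],[-0.82,-0.06,-0.05],[-0.82,-0.09,-0.05],[-0.81,-0.12,-0.05],[-0.81,-0.15,-0.05],[-0.8,-0.17,-0.04]]' --angular '[[0,0,-0.35],[0,0,-0.35],[0,0,-0.35],[0,0,-0.35],[0,0,-0.35],[0,0,-0.34],[0,0,-0.35],[0,0,-0.34]]' --claw '[5,5,5,5,5,5,5,5]'

```text
clock: 17.12
ee_pos: [0.3404, 0.0491, 0.3]
tcp_rot: [0.001, 0.707, 0.708, -0.0]
ft_force: [0.1, -0.5, -4.2]
opening: 0.0093
grasp_force: 59.0
```

Call:
jog_arm --translation '[[-0.84,0,0],[-0.84,-0.02,0],[-0.84,-0.04,0],[-0.84,-0.06,0],[-0.84,-0.08,0],[-0.84,-0.1,0],[-0.84,-0.12,0],[-0.84,-0.13,0],[-0.83,-0.16,0]]' --angular '[[0,0,-0.22],[0,0,-0.22],[0,0,-0.22],[0,0,-0.22],[0,0,-0.22],[0,0,-0.23],[0,0,-0.22],[0,0,-0.23],[0,0,-0.22]]' --claw '[5,5,5,5,5,5,5,5,5]'

```text
clock: 18.25
ee_pos: [0.3403, -0.1409, 0.2999]
tcp_rot: [0.001, 0.629, 0.777, -0.001]
ft_force: [0.1, 0.9, -3.4]
opening: 0.0091
grasp_force: 59.0
```

Call:
jog_arm --translation '[[-0.8,0.34,0.18],[-0.81,0.32,0.18],[-0.82,0.3,0.18],[-0.82,0.27,0.18],[-0.83,0.25,0.17],[-0.84,0.23,0.18],[-0.84,0.21,0.17],[-0.85,0.18,0.18],[-0.85,0.16,0.17],[0,0,0],[0,0,0]]' --angular '[[0,0,-0.26],[0,0,-0.26],[0,0,-0.25],[0,0,-0.26],[0,0,-0.25],[0,0,-0.26],[0,0,-0.25],[0,0,-0.26],[0,0,-0.25],[0,0,0],[0,0,0]]' --claw '[5,5,5,5,5,5,5,5,5,5,5]'

```text
clock: 19.62
ee_pos: [0.4518, -0.2995, 0.2596]
tcp_rot: [-0.001, 0.532, 0.847, -0.0]
ft_force: [0.1, -0.1, -3.9]
opening: 0.0091
grasp_force: 58.9
```

Run:
```python
from plan import *;from fin import *;from h import *
np.set_printoptions(suppress=True,precision=4)
st=bot.read_state();print(st['opening'],st['grasp_force'],st['ft_force'],st['moment'])
s=cur();print(s[0],s[1].as_matrix()[:,1:])
rows(s,np.array([.452,-.300,.201]),rot([0,0,-1],25.8),4)
b,db=snap('side');cv2.imwrite('pics/g5.png',cv2.resize(b[130:280,280:440,::-1],(640,600),interpolation=cv2.INTER_CUBIC))
P=cloud('side',db).reshape(-1,3);P=P[(np.hypot(P[:,0]-.452,P[:,1]+.3)<.06)&(P[:,2]>.12)&(P[:,2]<.2)]
g=(b.min(2)>150).reshape(-1)
print('low z of block',np.percentile(P[:,2],[1,5,50]))
```

```text
0.009098937654250025 58.93494129180908 [ 0.0888 -0.1316 -3.8931] [ 0.0005 -0.0127 -0.0359]
[ 0.4518 -0.2995  0.2596] [[ 0.9004 -0.0015]
 [ 0.435   0.0005]
 [-0.0012 -1.    ]]
4 rows
 [[-0.01, 0.0, 0.59], [-0.0, 0.0, 0.58], [-0.01, 0.0, 0.59], [-0.0, 0.0, 0.58]] 
 [[-0.0, -0.0, -0.0], [-0.0, -0.0, -0.0], [-0.01, -0.01, -0.0], [-0.0, -0.0, -0.0]] 
 max 0.59 0.01
low z of block [0.1533 0.1556 0.1774]
```

View pics/g5.png

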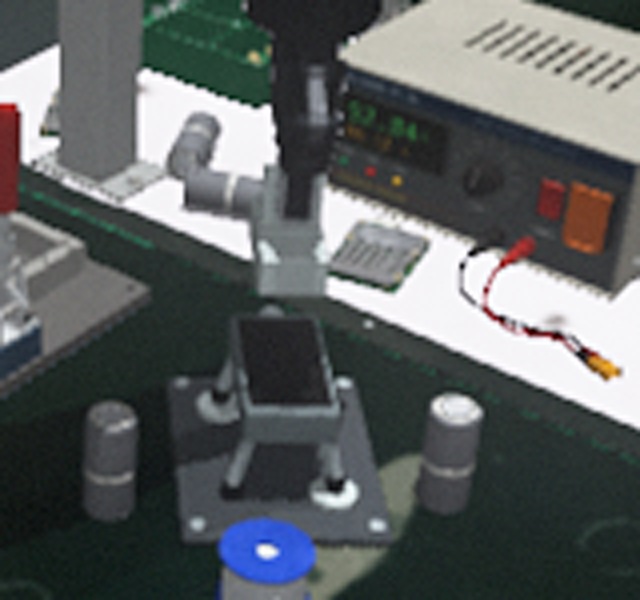

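The block hangs level over the stand, its long side along the stand's. I lower it.

Call:
jog_arm --translation '[[0,0,0.59],[0,-0.01,0.58],[0,0,0.59],[0,-0.01,0.58],[0,0,0.3],[0,0,0.12],[0,0,0]]' --angular '[[0,0,0],[0,0,0],[0,0,0],[0,0,0],[0,0,0],[0,0,0],[0,0,0]]' --claw '[5,5,5,5,5,5,5]'

```text
clock: 20.55
ee_pos: [0.452, -0.3003, 0.1906]
tcp_rot: [-0.0, 0.531, 0.847, -0.0]
ft_force: [0.4, -0.0, -3.9]
opening: 0.0094
grasp_force: 59.0
```

Call:
jog_arm --translation '[[0,0,0.05],[0,0,0.05],[0,0,0]]' --angular '[[0,0,0],[0,0,0],[0,0,0]]' --claw '[5,5,5]'

```text
clock: 20.92
ee_pos: [0.4518, -0.3002, 0.1881]
tcp_rot: [-0.0, 0.531, 0.847, -0.0]
ft_force: [-0.8, -0.1, -2.7]
opening: 0.0089
grasp_force: 59.0
```

Call:
jog_arm --translation '[[0,0,0.04],[0,0,0.03],[0,0,0]]' --angular '[[0,0,0],[0,0,0],[0,0,0]]' --claw '[5,5,5]'

```text
clock: 21.3
ee_pos: [0.4518, -0.3002, 0.1864]
tcp_rot: [-0.0, 0.531, 0.847, -0.0]
ft_force: [-0.4, 0.1, -2.8]
opening: 0.0092
grasp_force: 59.4
```

Call:
jog_arm --translation '[[0,0,0.03],[0,0,0.03],[0,0,0]]' --angular '[[0,0,0],[0,0,0],[0,0,0]]' --claw '[5,5,5]'

```text
clock: 21.68
ee_pos: [0.4519, -0.3003, 0.1862]
tcp_rot: [0.0, 0.531, 0.847, -0.0]
ft_force: [-2.7, 1.4, 7.7]
opening: 0.0089
grasp_force: 60.7
```

Call:
jog_arm --translation '[[0,0,-0.03],[0,0,0],[0,0,0],[0,0,0],[0,0,0],[0,0,0]]' --angular '[[0,0,0],[0,0,0],[0,0,0],[0,0,0],[0,0,0],[0,0,0]]' --claw '[5,10,14,20,30,40]' --grip_force 20

```text
clock: 22.42
ee_pos: [0.4519, -0.3002, 0.1854]
tcp_rot: [-0.0, 0.531, 0.847, -0.0]
ft_force: [-0.1, -0.1, -0.0]
opening: 0.04
grasp_force: 0.0
```

Call:
jog_arm --translation '[[0,0,-0.3],[0,0,-0.7],[0,0,-0.8],[0,0,-0.8],[0,0,-0.8],[0,-0.8,0],[0,-0.9,0],[0,-0.9,0],[0,-0.9,0],[0,-0.9,0],[0,0,0],[0,0,0]]' --angular '[[0,0,0],[0,0,0],[0,0,0],[0,0,0],[0,0,0],[0,0,0],[0,0,0],[0,0,0],[0,0,0],[0,0,0],[0,0,0],[0,0,0]]' --claw '[40,40,40,40,40,40,40,40,40,40,40,40]'

```text
clock: 23.92
ee_pos: [0.3524, -0.348, 0.2702]
tcp_rot: [-0.0, 0.532, 0.847, 0.0]
ft_force: [-0.0, -0.2, 0.7]
opening: 0.0399
grasp_force: 0.0
```

Run:
```python
from plan import *;from h import *
np.set_printoptions(suppress=True,precision=4)
a,da=snap('top');b,db=snap('side');print(cur()[0])
for n,d in(('top',da),('side',db)):
    P=cloud(n,d).reshape(-1,3);P=P[(np.hypot(P[:,0]-.452,P[:,1]+.3)<.06)]
    for lo,hi in((.098,.115),(.138,.155)):
        Q=P[(P[:,2]>lo)&(P[:,2]<hi)]
        if len(Q)>8: print(n,lo,len(Q),np.median(Q,0),cv2.minAreaRect((Q[:,:2]*1000).astype(np.float32)))
r=lambda im,u0,v0,w,h:cv2.resize(im[v0:v0+h,u0:u0+w,::-1],(400,300),interpolation=cv2.INTER_CUBIC)
cv2.imwrite('pics/g6.png',np.vstack([np.hstack([r(a,296,160,120,90),r(b,300,170,120,90)]),np.hstack([r(a,0,0,560,420),r(b,0,0,560,420)])]))
```

```text
[ 0.353  -0.3479  0.2704]
top 0.098 444 [ 0.4456 -0.2979  0.1055] ((448.44378662109375, -298.5838317871094), (76.09657287597656, 40.92022705078125), 25.338943481445312)
top 0.138 67 [ 0.4486 -0.2991  0.1456] ((448.1186828613281, -298.5376892089844), (9.685617446899414, 35.438873291015625), 26.532760620117188)
side 0.098 228 [ 0.4347 -0.3065  0.1049] ((447.2750549316406, -301.11480712890625), (75.6203384399414, 39.76618194580078), 25.638675689697266)
side 0.138 46 [ 0.4454 -0.2952  0.1435] ((446.3688049316406, -296.7373352050781), (10.484206199645996, 26.52656364440918), 28.697816848754883)
```

View pics/g6.png

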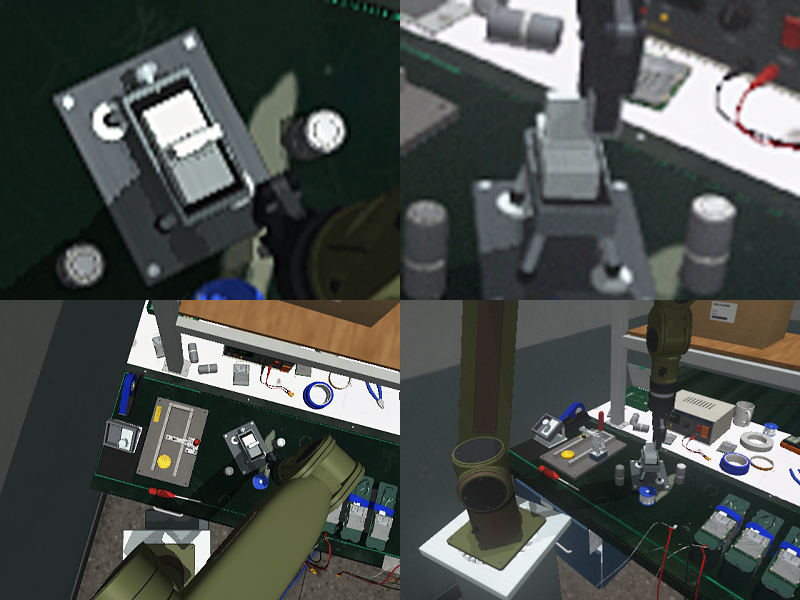

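The block sits flat on the stand (top at z≈0.105 m), and the knob block, cells and spool are unmoved. Before deciding whether to nudge it, I measure how well it's centred, averaging frames.

```bash
cat > cen.py <<'E'
from plan import *;from h import *
np.set_printoptions(suppress=True,precision=1)
y=np.radians(25.8);E=np.c_[[np.cos(y),np.sin(y)],[-np.sin(y),np.cos(y)]]
for n in('top','side'):
    d=np.median([snap(n)[1] for _ in range(7)],0);W=cloud(n,d);P=W.reshape(-1,3)
    L=(P[:,:2]-[.452,-.300])@E*1000;z=P[:,2]*1000;near=np.hypot(L[:,0],L[:,1])<75
    blk=L[near&(abs(z-106)<4)];st=L[near&(abs(z-80)<4)]
    fin=L[near&(z>138)&(z<152)]
    rg=lambda q,k,o,h,pr=(1,99):np.percentile(q[abs(q[:,o])<h][:,k],pr)
    print(n,'block x',rg(blk,0,1,15),'y',rg(blk,1,0,30),'fin',np.percentile(fin,[3,97],axis=0).ravel() if len(fin)>9 else '')
    # stand: x extent using side rails |y|>10 excluding screw, y extent
    s=st[abs(st[:,1])>12];print('   stand x',np.percentile(s[:,0],[1,99]),'y',rg(st,1,0,48), len(st))
E
python3 cen.py
```

```text
top block x [-39.8  34.6] y [-16.8  22.1] fin [ -7.7 -13.9   2.   19.8]
   stand x [-54.9  53.1] y [-29.3  27.6] 438
side block x [-39.7  -5.5] y [-18.7  20.8] fin [-7.4 -7.4  1.4 18.8]
   stand x [-54.5  51.3] y [-31.1  26.1] 250
```

Both cameras put the block about 3.5 mm off towards the stand's +y and 1.5 mm towards -x. There's plenty of time, so I regrip the fin and centre it.

Call:
jog_arm --translation '[[0,0.8,0],[0,0.9,0],[0,0.9,0],[0,0.9,0],[0,0.9,0],[0,0,0],[0,0,0.8],[0,0,0.8],[0,0,0.8],[0,0,0.7],[0,0,0.27],[0,0,0]]' --angular '[[0,0,0],[0,0,0],[0,0,0],[0,0,0],[0,0,0],[0,0,0],[0,0,0],[0,0,0],[0,0,0],[0,0,0],[0,0,0],[0,0,0]]' --claw '[40,40,40,40,40,40,40,40,40,40,40,40]'

```text
clock: 26.22
ee_pos: [0.4515, -0.3001, 0.1861]
tcp_rot: [-0.001, 0.532, 0.847, -0.0]
ft_force: [-0.4, -0.5, 0.8]
opening: 0.0402
grasp_force: 0.0
```

Call:
jog_arm --translation '[[0,0,0],[0,0,0],[0,0,0],[0,0,0],[0,0,0],[0,0,0],[0,0,0]]' --angular '[[0,0,0],[0,0,0],[0,0,0],[0,0,0],[0,0,0],[0,0,0],[0,0,0]]' --claw '[30,20,14,5,5,5,5]' --grip_force 50

```text
clock: 27.1
ee_pos: [0.452, -0.3004, 0.1867]
tcp_rot: [0.0, 0.531, 0.847, -0.0]
ft_force: [-0.6, -0.1, 4.6]
opening: 0.0096
grasp_force: 51.0
```

Call:
jog_arm --translation '[[0,0,-0.1],[0,0,-0.12],[-0.07,0.03,0],[-0.07,0.03,0],[0,0,0],[0,0,0]]' --angular '[[0,0,0],[0,0,0],[0,0,0],[0,0,0],[0,0,0],[0,0,0]]' --claw '[5,5,5,5,5,5]'

```text
clock: 27.85
ee_pos: [0.4546, -0.3027, 0.1916]
tcp_rot: [-0.0, 0.531, 0.847, -0.0]
ft_force: [0.9, 0.3, -3.1]
opening: 0.0095
grasp_force: 50.0
```

Moved by (2.6,-2.3) mm, as intended. Lower to 0.1865.

Call:
jog_arm --translation '[[0,0,0.07],[0,0,0.07],[0,0,0.05],[0,0,0.04],[0,0,0]]' --angular '[[0,0,0],[0,0,0],[0,0,0],[0,0,0],[0,0,0]]' --claw '[5,5,5,5,5]'

```text
clock: 28.48
ee_pos: [0.4547, -0.3027, 0.1868]
tcp_rot: [0.0, 0.531, 0.847, -0.0]
ft_force: [-1.4, 1.4, 4.7]
opening: 0.0093
grasp_force: 50.9
```

Call:
jog_arm --translation '[[0,0,-0.01],[0,0,0],[0,0,0],[0,0,0],[0,0,0],[0,0,0]]' --angular '[[0,0,0],[0,0,0],[0,0,0],[0,0,0],[0,0,0],[0,0,0]]' --claw '[5,10,14,20,30,40]' --grip_force 20

```text
clock: 29.22
ee_pos: [0.4548, -0.3027, 0.1862]
tcp_rot: [-0.0, 0.531, 0.847, 0.0]
ft_force: [-0.2, 0.2, -0.1]
opening: 0.0397
grasp_force: 0.0
```

Call:
jog_arm --translation '[[0,0,-0.3],[0,0,-0.7],[0,0,-0.8],[0,0,-0.8],[0,0,-0.8],[0,-0.8,0],[0,-0.9,0],[0,-0.9,0],[0,-0.9,0],[0,-0.9,0],[0,0,0],[0,0,0]]' --angular '[[0,0,0],[0,0,0],[0,0,0],[0,0,0],[0,0,0],[0,0,0],[0,0,0],[0,0,0],[0,0,0],[0,0,0],[0,0,0],[0,0,0]]' --claw '[40,40,40,40,40,40,40,40,40,40,40,40]'

```text
clock: 30.72
ee_pos: [0.3552, -0.3505, 0.2709]
tcp_rot: [-0.0, 0.532, 0.847, 0.0]
ft_force: [-0.2, 0.3, 0.1]
opening: 0.0401
grasp_force: 0.0
```

```bash
python3 cen.py
python3 - <<'E'
from h import *
a,_=snap('top');b,_=snap('side')
r=lambda im,u0,v0,w,h:cv2.resize(im[v0:v0+h,u0:u0+w,::-1],(400,300),interpolation=cv2.INTER_CUBIC)
cv2.imwrite('pics/g7.png',np.vstack([np.hstack([r(a,296,160,120,90),r(b,300,170,120,90)]),np.hstack([r(a,130,150,80,60),r(b,0,0,560,420)])]))
E
```

```text
top block x [-38.7  35.9] y [-20.   18.9] fin [ -5.8 -17.2   3.   16.8]
   stand x [-54.4  53.1] y [-29.3  27.6] 443
side block x [-38.7  30. ] y [-20.9  17.4] fin [ -6.  -12.4   2.3  14.2]
   stand x [-54.8  51.3] y [-31.   25.8] 256
```

View pics/g7.png

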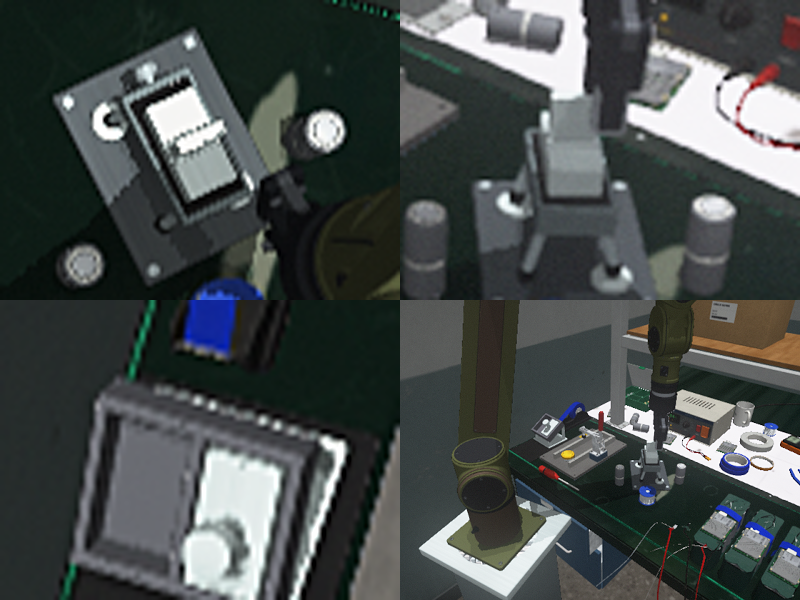

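The block is now centred within about 1 mm. The knob block is still in its pocket, and the cells, spool and stand are standing as they should. The gripper touches nothing.

```bash
python3 -c "
from bench import bot
print(bot.job_done())"
```

```text
the job is handed in; nothing more can be done
None
```

The job is handed in at about 31 s: the stand sits level with its short feet on the pads, the fin block lies flat and centred on it (within about 1 mm by camera), and the knob block, cells and spool were left where they were.

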